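Feed a failed print to the recycler and set its speed knob

ROBOT

A 7-joint arm with a two-finger parallel gripper is mounted at the origin on the work surface. World frame = base frame: x ahead of the robot, y to its left, z up, the work surface at z = 0. Lengths are in m, angles in rad, forces in N, time in s.
With the tool pointing down it reaches from about 0.425 to 0.925 m from the base axis. Payload 6.8 kg.
Tool frame: the origin (TCP) lies where the fingers leave the gripper's body, on its centre line; the fingertips stand 80 mm ahead of it and the grasp point (between the pads) lies 61 mm ahead of it; z points along the fingers, y is the direction in which the jaws open and shut (so a half turn about z gives the same grasp; the last joint's range is limited). The gripper opens to 88 mm and grips with 3 to 60 N. Pads are 20 mm wide; open, the fingers measure 115 mm over their backs; the gripper's body (75 mm by 178 mm) begins 61 mm behind the grasp point.
Start: joints at [-1.317, 0.477, 0.022, 1.555, -0.011, 1.109, -0.083], TCP at [0.239, 0.631, 0.303] pointing down, gripper open.
Joint ranges: [-2.96, 2.96], [-0.34, 2.1], [-1.41, 1.46], [0.24, 2.44], [-1.37, 4.51], [0.17, 1.92], [-2.96, 2.96]. Speed limits (rad/s): [2.39, 2.39, 3.14, 3.14, 3.14, 3.14, 3.14].

INTERFACE

Orientations are given as a unit quaternion [w, x, y, z].
In Python, from plant import bot gives the robot as it stands.
- The arm moves only by the shell command python3 -m inch 'ROWS' [FORCE]. ROWS is JSON, a list of rows, each an object with "linear": the shift along the tool's x, y, z in mm, a list of three; "turn": the turn, a rotation vector about the tool's x, y, z in rad, a list of three; "grip": the gripper command: -1 is shut, 1 is fully open, values between are in proportion. A call has 1 to 12 rows; each row shifts and turns the pose as measured when the row begins, along the tool's axes as they then stand; what a row does not reach is not made up. A row lasts 1/10 s, in which the tool goes at most 50 mm and 8.59 degrees, less where a joint would pass 70% of its speed; a pose out of reach is approached as far as the arm can. A call with a gripper value outside its range is refused whole. The fingers move at their own pace and stop on an object; FORCE is the grip in N (left out, the last holds). Time passes only in rows, so rows that do not move let the fingers close. It gives the time, the measured TCP pose, the force and the opening at its end, in the units of the state.
- bot.read_state(): the state, without advancing time (a new reading comes with each control period).
- bot.get_image(name): name is "scene" or "top"; returns a dict with "color" (400x640x3 uint8, red, green, blue), "range_z" (400x640 float32, m along the optical axis (not along the pixel's ray), 0 where there is no reading), "fx", "fy", "cx", "cy" (pixels), "k1" (the pictures are not rectified: a ray, as slopes to the right and down, at radius r is drawn at 1 + k1 r^2 times it, then the intrinsics apply), "R" (3x3) and "t" (3): a world point X has camera coordinates R X + t. Camera axes: x right, y down, z forward; pixel columns grow to the right and rows downward; lengths in m; the calibration is good to about 2 mm. A picture is of the moment at which its call begins.
- bot.sign_off(): hands the job in, once; it reports no verdict.
Trained networks look in a picture, given as the dict that the camera call returned (one of the last four; its "shot" number tells which), for a name from the list of things; names that differ only in an ending like _2 or _b are one class to them, and where a whole thing is asked for, a point or a joint stands for the part that bears it (a point fixed in the world has none). Each returns a list of dicts, best first, with "score" (0 to 1); they miss things now and then, are a little off and sometimes report something else, mostly with a low value. They report only what shows in the picture. A call takes as long as a camera call.
- bot.search_frame(name, picture): "location" ([x, y, z] in m, in world coordinates, good to about 4 mm: the middle of the surface that is visible of it).
- bot.trace(name, picture): "pixels" (400x640 bool, what is visible of it).
The state is a dict: "t": time; "q": joint angles; "joint_velocities": joint speeds; "tau": joint torques, N m; "position": TCP position; "orientation": TCP orientation; "force": force on the tool from outside, world axes, zero at the start; "torque": the same for the moment, N m; "width": opening from 0.0 (shut) to 1.0 (fully open).
Only numpy, scipy, OpenCV 4.12 (cv2) and the standard library are available. Lean on these libraries where they do the work, as an engineer would, in place of code of your own. Each camera call takes 0.05 s, during which the arm holds its last target. There are 200 camera calls.

TASK

Feed the failed print, the stepped white louvred cover lying among the two good prints, into the plastic recycler: push it off the feed tray through the hinged flap (it fits lying crosswise, long side first) so that it drops inside and the flap falls shut. Then turn the knob on the speed control box until its pointer points straight at the raised index tab on the bezel, and let go. Do not shove aside or knock over the printed gear or the printed cone.

Things in the scene. Friction and masses are not known exactly. Their poses are not given: they have to be found in the camera images.
- scrap: Failed print, loose, white plastic, about 120 g: a stepped block 110 mm long (its x, roughly along world y), 52 mm wide (its y, parallel flat sides). From x = -55 to +25 mm it is 32 mm high, with dark louvre slots across its top; from x = +25 to +55 mm only 16 mm high. Origin: centre of the underside, z up; centre of mass near x = -6 mm.
- gear: A good print, loose: white gear wheel 66 mm across, 20 mm high, with a 26 mm hub up to 34 mm. Origin: centre of the underside. Leave it alone.
- nozzle_cone: A good print, loose: white cone on a round foot 64 mm across, 70 mm high. Origin: centre of the underside. Leave it alone.
- recycler: Desktop plastic recycler, grey, fixed, 166 mm wide. Origin: on the bench under the middle of the flap; x points level into the machine (push direction), y along the flap, z up. Feed tray: flat aluminium, top at z = 80 mm, from x = -150 to -8 mm, 154 mm wide between two lips standing 16 mm above it. Behind the chamber a motor housing, 150 mm high, goes on to x = 268 mm.
- sill (a point): Middle of the tray's inner edge (recycler x = -8 mm), on its upper surface; axes as the recycler's. Beyond it lies the chamber, 150 mm wide, floor 72 mm lower. A print with its long side along y tips over this edge and falls in once its rear face is pushed up to within about 5 mm of this edge (left farther back it may hang there and hold the flap open): fingers need not pass under the roof.
- roof (a point): Middle of the front edge of the machine's clear plastic roof (recycler x = -4 mm), on its upper surface, 133 mm above the bench. The opening under it is 45 mm high above the tray. The side walls beside the opening are 127 mm high and start 8 mm before this edge.
- flap (a joint): Light aluminium flap (50 g, 144 x 43 mm) hinged along its upper edge at x = 0, z = 125 mm of the recycler; 0 rad hanging shut, grows to 1.5 rad as its lower edge swings inwards; does not open outwards; falls shut by its weight.
- pod: Speed control box, grey, fixed: 140 x 140 mm, 50 mm high. Origin: centre of the underside, z up; the knob's axis is vertical through its centre.
- knob_grip (a point): On the knob's vertical axis, 85 mm above the bench, mid-height of the grip; its axes turn with the knob, x along the bar to the pointer. The knob: a disc 84 mm across with an upright black bar on top, 70 mm long, 18 mm wide, from 66 to 100 mm above the bench; a white line on the bar and a white pointer at the disc's rim mark the pointing end.
- knob (a joint): Angle of the knob in the control box's frame: 0 when the pointer looks along the box's x, grows anticlockwise seen from above; stops at -2.6 and +2.6 rad. Needs about 0.06 N m and stays where it is left.
- pointer (a point): Tip of the knob's pointer: 50 mm from the knob's axis, 70 mm above the bench.
- index (a point): The mark: inner face of the raised white index tab (7 mm wide, 20 mm high above the box) on the dark bezel ring round the knob, 50 mm from the knob's axis. It is fixed during the work; the bezel (70 mm above the bench at the tab's top, 58 mm elsewhere, 64 mm outer radius) lies clear of the bar grip.

How it is judged:
By the outcome, as a careful person would: the job done as asked, in the order asked, and still so for the second after the job is handed in, with the robot touching nothing.
It also fails if it takes over 72 s, if anything falls off the work surface, if the arm or the gripper's body presses on something with over 40 N, if the wrist force passes 120 N, or if a joint passes its speed limit or range.

## Working session

There is one attempt and no reset: what is moved stays moved. The work goes in short steps, Python scripts to look and compute and a shell command to move; the robot and the scene stay as the last step left them, time stands still between calls to the robot, and variables do not carry over. Pictures are saved under pics/ and viewed, about 8 in all and at most 12, crops included, and the job is handed in when it is done.

```bash
ls; mkdir -p pics
cat > h.py <<'E'
import numpy as np, cv2
from plant import bot
def rays(im,px):
    px=np.asarray(px,float).reshape(-1,2)
    d=np.stack([(px[:,0]-im['cx'])/im['fx'],(px[:,1]-im['cy'])/im['fy']],1)
    u=d.copy()
    for _ in range(20): u=d/(1+im['k1']*(u**2).sum(1,keepdims=True))
    return np.c_[u,np.ones(len(u))]
def world(im,px,z=None):
    px=np.asarray(px).reshape(-1,2); r=rays(im,px); R=np.array(im['R']);t=np.array(im['t'])
    if z is None:
        d=im['range_z'][px[:,1].astype(int),px[:,0].astype(int)]
        return ((r*d[:,None])-t)@R
    c=-R.T@t; w=r@R; s=(z-c[2])/w[:,2]
    return c+w*s[:,None]
def proj(im,X):
    X=np.asarray(X,float).reshape(-1,3)@np.array(im['R']).T+np.array(im['t']); u=X[:,:2]/X[:,2:]
    u=u*(1+im['k1']*(u**2).sum(1,keepdims=True))
    return u*[im['fx'],im['fy']]+[im['cx'],im['cy']]
def cloud(im):
    v,u=np.mgrid[:400,:640]; px=np.c_[u.ravel(),v.ravel()]
    P=world(im,px).reshape(400,640,3); P[im['range_z']==0]=np.nan
    return P
def save(im,n,box=None,s=1):
    c=im['color'][...,::-1]
    if box: c=c[box[1]:box[3],box[0]:box[2]]
    cv2.imwrite('pics/'+n,cv2.resize(c,None,fx=s,fy=s,interpolation=cv2.INTER_CUBIC))
E
python3 - <<'E'
from h import *
np.set_printoptions(precision=4,suppress=True)
ims={n:bot.get_image(n) for n in('scene','top')}
a=ims['scene'];b=ims['top']
cv2.imwrite('pics/s.png',a['color'][...,::-1]);cv2.imwrite('pics/t.png',b['color'][...,::-1])
for n,im in ims.items():
    print(n,-np.array(im['R']).T@np.array(im['t']),im['fx'],im['k1'],(im['range_z']>0).mean())
    for k in('scrap','gear','nozzle_cone','recycler','pod','sill','roof','knob_grip','pointer','index','flap','knob'):
        try: print(n,k,[(np.array(r['location']).round(4).tolist(),round(r['score'],2)) for r in bot.search_frame(k,im)[:3]])
        except Exception as e: print(k,e)
s=bot.read_state();print(s)
E
```

```text
pics
scene [0.7979 0.3562 0.7462] 415.15774612669065 -0.03345587796354539 0.996109375
scene scrap [([0.4309, -0.0446, 0.0307], 0.78)]
scene gear [([0.6811, -0.0839, 0.0159], 0.65)]
scene nozzle_cone [([0.6238, -0.2434, 0.0709], 0.72)]
scene recycler [([0.5434, 0.2675, 0.1317], 0.8)]
scene pod [([0.6255, -0.2241, 0.0512], 0.63), ([0.6828, -0.0838, 0.0192], 0.49), ([0.6289, -0.2388, 0.0544], 0.22)]
scene sill [([0.5415, 0.2677, 0.1357], 0.72)]
scene roof []
scene knob_grip [([0.6229, -0.2408, 0.0651], 0.8), ([0.628, -0.2207, 0.052], 0.32)]
scene pointer [([0.6198, -0.246, 0.0668], 0.67), ([0.5435, 0.2654, 0.1314], 0.65)]
scene index [([0.6267, -0.2399, 0.0565], 0.6)]
scene flap []
scene knob [([0.6202, -0.2489, 0.0712], 0.64)]
top [ 0.369  -0.0243  0.9736] 411.2021899022979 -0.0960024036024931 0.99596875
top scrap [([0.4275, -0.0568, 0.0322], 0.7)]
top gear [([0.6746, -0.0941, 0.0169], 0.73)]
top nozzle_cone [([0.5619, -0.0522, 0.0318], 0.84)]
top recycler [([0.5313, 0.2843, 0.1336], 0.69)]
top pod [([0.6039, -0.246, 0.0512], 0.58)]
top sill [([0.5367, 0.28, 0.1327], 0.8)]
top roof [([0.535, 0.2824, 0.1328], 0.78)]
top knob_grip [([0.6155, -0.2443, 0.0657], 0.88)]
top pointer [([0.6115, -0.2509, 0.0636], 0.9)]
top index [([0.6123, -0.2503, 0.0616], 0.83)]
top flap [([0.5516, 0.2158, 0.1011], 0.84)]
top knob [([0.6143, -0.2478, 0.0678], 0.85)]
{'t': 1.3, 'q': array([-1.3171,  0.477 ,  0.0224,  1.5554, -0.0115,  1.1093, -0.0831]), 'joint_velocities': array([-0.0002, -0.0004, -0.001 ,  0.0005,  0.0005,  0.0003,  0.001 ]), 'tau': array([  0.0007, -58.272 ,   1.5332, -27.2935,  -0.0545,   0.0099,
         0.0001]), 'position': array([0.2389, 0.6313, 0.3027]), 'orientation': array([0.    , 0.18  , 0.9837, 0.    ]), 'force': array([0.7483, 0.5232, 0.2207]), 'torque': array([-0.0102, -0.0239,  0.003 ]), 'width': 0.9970699973476527}
```

View pics/t.png

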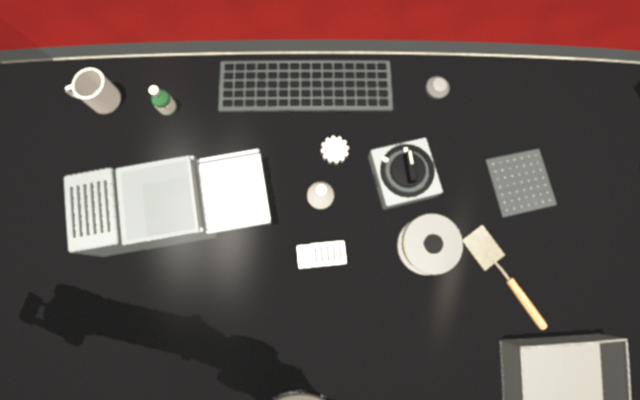

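View pics/s.png

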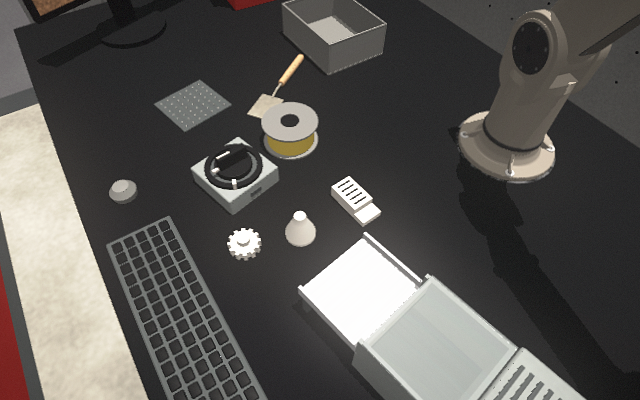

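The top view shows the recycler tray (200-270, 150-230) with the push direction to image left (world +y). It also shows the scrap at (322,254), cone (320,194), gear (335,150) and the knob box (406,172), whose tab and bar line are near (390,155) and (410,155). In the scene view the scrap's low end faces the recycler.

Run:
```python
from h import *
np.set_printoptions(precision=4,suppress=True)
for n in('scene','top'):
    im=bot.get_image(n);P=cloud(im);Z=P[...,2]
    # bench
    print(n,'bench z',np.nanmedian(Z[(np.abs(P[...,0]-.5)<.04)&(np.abs(P[...,1]-.05)<.04)]))
    def rect(m,name):
        q=P[m][:,:2].astype(np.float32)
        if len(q)<10: print(name,len(q));return
        lo,hi=np.percentile(q,[.5,99.5],axis=0)
        (c,s,a)=cv2.minAreaRect(q); print(n,name,len(q),'c',np.array(c),'s',np.array(s),'a',round(a,2),'z',np.median(Z[m]))
    near=(abs(P[...,0]-.43)<.08)&(abs(P[...,1]+.05)<.09)
    rect(near&(Z>.024)&(Z<.045),'scrap hi'); rect(near&(Z>.010)&(Z<.022),'scrap lo'); rect(near&(Z>.010)&(Z<.045),'scrap all')
    rec=(P[...,1]>.05)
    m=rec&(abs(Z-.08)<.004)&(P[...,1]<.35)&(abs(P[...,0]-.54)<.2);rect(m,'tray')
    rect(rec&(abs(Z-.133)<.004)&(abs(P[...,0]-.53)<.2),'roof')
    rect(rec&(abs(Z-.15)<.004)&(abs(P[...,0]-.53)<.2),'motor')
    pod=(abs(P[...,0]-.615)<.11)&(abs(P[...,1]+.245)<.11)
    rect(pod&(abs(Z-.05)<.003),'podtop'); rect(pod&(Z>.093)&(Z<.106),'bar')
    g=(abs(P[...,0]-.56)<.05)&(abs(P[...,1]+.05)<.05)&(Z>.006);rect(g,'cone')
    g=(abs(P[...,0]-.68)<.05)&(abs(P[...,1]+.085)<.05)&(Z>.006);rect(g,'gear')
    box=(360,125,450,220) if n=='top' else (180,130,290,220)
    save(im,n+'_pod.png',box,6 if n=='top' else 6)
a=cv2.imread('pics/top_pod.png');b=cv2.imread('pics/scene_pod.png')
a=cv2.resize(a,(390,412));b=cv2.resize(b,(400,412));cv2.imwrite('pics/pods.png',np.hstack([a,b]))
```

```text
scene bench z 0.07907732211439561
scene scrap hi 762 c [ 0.4296 -0.0674] s [0.0535 0.081 ] a 5.41 z 0.03227722588448216
scene scrap lo 423 c [ 0.4288 -0.0506] s [0.0532 0.109 ] a 5.1 z 0.016125352006834643
scene scrap all 1210 c [ 0.4284 -0.052 ] s [0.0542 0.1118] a 5.1 z 0.0310684118771662
scene tray 6561 c [0.5593 0.1908] s [0.1625 0.2389] a 9.42 z 0.08021002055322245
scene roof 11391 c [0.5381 0.2973] s [0.1678 0.1622] a 9.68 z 0.1332886728006962
scene motor 2862 c [0.4701 0.3927] s [0.0717 0.1412] a 56.25 z 0.15038601121078998
scene podtop 1063 c [ 0.6172 -0.2547] s [0.1402 0.1411] a 13.1 z 0.050488607817726995
scene bar 257 c [ 0.6164 -0.2537] s [0.0706 0.0205] a 3.84 z 0.10017411584367374
scene cone 751 c [ 0.5756 -0.0459] s [0.0464 0.062 ] a 52.85 z 0.03504249292101735
scene gear 729 c [ 0.682  -0.0881] s [0.0648 0.0637] a 53.61 z 0.02042414397858913
top bench z 0.00020199238434055763
top scrap hi 801 c [ 0.429  -0.0671] s [0.0523 0.0801] a 4.73 z 0.03147012498376952
top scrap lo 301 c [ 0.4276 -0.0502] s [0.0523 0.1063] a 4.62 z 0.015258932261884142
top scrap all 1103 c [ 0.4278 -0.0521] s [0.0523 0.1102] a 4.71 z 0.030612985080706052
top tray 4237 c [0.5488 0.2138] s [0.1602 0.2858] a 9.9 z 0.07939102722861968
top roof 5893 c [0.5297 0.3453] s [0.1681 0.267 ] a 9.98 z 0.13239529473943673
top motor 3745 c [0.5148 0.43  ] s [0.1664 0.1111] a 9.52 z 0.1496910272450952
top podtop 1272 c [ 0.6161 -0.2542] s [0.1396 0.1391] a 12.98 z 0.04963770689886221
top bar 240 c [ 0.6151 -0.2544] s [0.0688 0.0181] a 7.41 z 0.09912640643616824
top cone 549 c [ 0.5666 -0.0523] s [0.0614 0.0623] a 0.44 z 0.03430459205723402
top gear 512 c [ 0.6793 -0.0893] s [0.0636 0.0653] a 22.07 z 0.019320075725782607
```

View pics/pods.png

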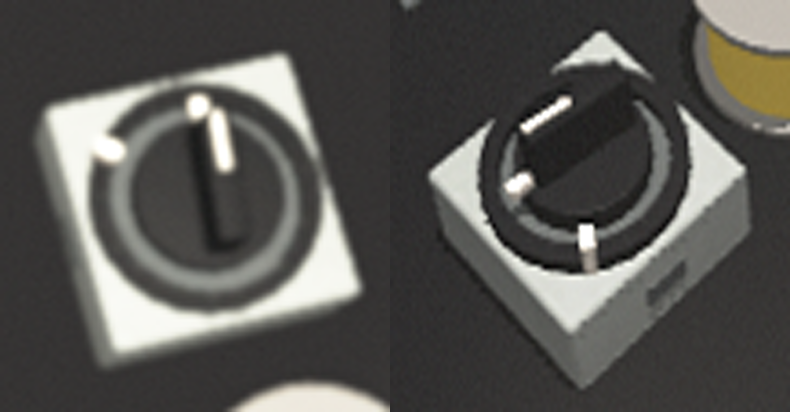

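The crop shows the pointer at top-crop (197,105) and the tab at (107,150). The knob therefore needs about +50° anticlockwise. Next I'll measure the recycler frame and these angles.

Run:
```python
from h import *
np.set_printoptions(precision=4,suppress=True)
for n in('scene','top'):
    im=bot.get_image(n);P=cloud(im);Z=P[...,2]
    th=np.radians(9.85); ex=np.array([-np.sin(th),np.cos(th)]);ey=-np.array([np.cos(th),np.sin(th)])
    X=P[...,:2]@ex;Y=P[...,:2]@ey
    near=(P[...,1]>.03)&(P[...,1]<.6)&(abs(P[...,0]-.54)<.2)
    r=near&(abs(Z-.133)<.003)&(abs(Y-np.nanmedian(Y[near&(abs(Z-.133)<.003)]))<.06)
    t=near&(abs(Z-.08)<.003)&(X<.16)
    print(n,'roof X',np.percentile(X[r],[0,1,5]),'Yc', [np.percentile(Y[near&(abs(Z-.133)<.003)],p) for p in(.5,99.5)],'tray X',np.percentile(X[t],[.2,1,99]),'Y',np.percentile(Y[t],[.5,99.5]))
    c=np.array([.6166,-.2544]); V=P[...,:2]-c; rr=np.hypot(*np.moveaxis(V,-1,0)); 
    g=im['color'].astype(int).min(2)
    # white blobs near the knob, intersected with plane z=.07 / bar-line plane z=.1
    m=((rr<.075)&(g>150)&(Z>.056)).astype(np.uint8)
    k,lab,st,cen=cv2.connectedComponentsWithStats(m)
    for i in range(1,k):
        if st[i,4]<3: continue
        z=np.nanmedian(Z[lab==i]); 
        h=.1 if z>.09 else .07
        w=world(im,cen[i],h)[0,:2]-c; d=V[lab==i].mean(0)
        print(n,cen[i],st[i,4],'z',z,'planeXY',w,np.hypot(*w),'ang',np.degrees(np.arctan2(w[1],w[0])),'cloud ang',np.degrees(np.arctan2(d[1],d[0])),np.hypot(*d))
    b=(rr<.05)&(Z>.094); q=V[b]; u,s,v=np.linalg.svd(q-q.mean(0),full_matrices=False); print('bar',q.mean(0),np.degrees(np.arctan2(v[0,1],v[0,0])))
```

```text
scene roof X [0.1197 0.1219 0.1288] Yc [np.float64(-0.6634958300835433), np.float64(-0.49899007614479596)] tray X [-0.0264 -0.0252  0.1111] Y [-0.6641 -0.5034]
scene [222.5 154.5] 28 z 0.10154790010562907 planeXY [ 0.0181 -0.0004] 0.01811822412827937 ang -1.3042193380584848 cloud ang 2.7137061632933297 0.018444749762061233
scene [215.  169.5] 20 z 0.07236576332256014 planeXY [0.0429 0.0025] 0.04301679873191139 ang 3.2710468457758592 cloud ang 5.908611059503612 0.043634794893677595
scene [233.7619 181.7143] 21 z 0.06909189381848163 planeXY [0.024  0.0548] 0.059857694058400406 ang 66.3921123333235 cloud ang 66.02777191443691 0.0571859987242024
bar [0.0019 0.0026] 7.30843679397316
top roof X [0.1195 0.1212 0.1276] Yc [np.float64(-0.6634107246672805), np.float64(-0.4978895165077484)] tray X [-0.0257 -0.0247  0.1149] Y [-0.6567 -0.4978]
top [409.0548 154.9315] 73 z 0.09893175904410204 planeXY [0.0227 0.004 ] 0.023037419179890217 ang 10.123798114449084 cloud ang 4.766287747736083 0.025336810790196927
top [384.8 159. ] 35 z 0.06652674109974738 planeXY [0.0224 0.0534] 0.05793980767661158 ang 67.28158806691556 cloud ang 65.66476021413077 0.05766460737661005
top [434. 175.] 3 z 0.058098981025066346 planeXY [-0.0163 -0.0591] 0.061265515161470524 ang -105.38909066822279 cloud ang -101.8053588758722 0.06430494424855054
top [426. 190.] 3 z 0.05772606937672731 planeXY [-0.0514 -0.0379] 0.06386561211915293 ang -143.58055749303261 cloud ang -139.44514298089456 0.06404879436018403
top [406.5 197. ] 4 z 0.05748523920492073 planeXY [-0.0672  0.0081] 0.067715237421721 ang 173.14122638126705 cloud ang 175.6047544169809 0.06489029971006556
bar [-0.0011  0.0007] -172.81120258981443
```

```bash
cat > go.py <<'E'
# prints displacement (tool axes, mm) and turn needed: python3 go.py x y z jawangle_deg
import sys; from h import *
from scipy.spatial.transform import Rotation as Ro
np.set_printoptions(precision=4,suppress=True)
s=bot.read_state(); w,x,y,z=s['orientation']; R=Ro.from_quat([x,y,z,w]).as_matrix()
p=np.array(s['position']); 
t=np.array(list(map(float,sys.argv[1:4])))
a=np.radians(float(sys.argv[4])) 
Y=np.array([np.cos(a),np.sin(a),0])
Zd=np.array([0,0,-1.]);T=np.c_[np.cross(Y,Zd),Y,Zd]
cur=np.degrees(np.arctan2(R[1,1],R[0,1]))
print('t',s['t'],'pos',p,'jaw',cur,'F',s['force'],'w',s['width'],'q',s['q'])
print('shift now mm',R.T@(t-p)*1000,'after turn',T.T@(t-p)*1000,'turn',Ro.from_matrix(R.T@T).as_rotvec())
E
python3 -m inch '[{"linear":[0,0,0],"turn":[0,0,0.14],"grip":1},{"linear":[0,0,0],"turn":[0,0,0.14],"grip":1},{"linear":[0,0,0],"turn":[0,0,0.14],"grip":1},{"linear":[0,0,0],"turn":[0,0,0.14],"grip":1},{"linear":[0,0,0],"turn":[0,0,0.14],"grip":1},{"linear":[0,0,0],"turn":[0,0,0.14],"grip":1},{"linear":[0,0,0],"turn":[0,0,0.14],"grip":1},{"linear":[0,0,0],"turn":[0,0,0.14],"grip":1}]' 25
python3 go.py 0.4285 -0.058 0.2 4.9
```

```text
t: 2.3
position: [0.2389, 0.6313, 0.3028]
orientation: [-0.001, 0.691, 0.723, -0.0]
force: [-0.2, 0.1, 0.6]
width: 1.004
t 2.3 pos [0.2389 0.6313 0.3028] jaw 2.6145635732619557 F [-0.237   0.1089  0.5725] w 1.0037059425734773 q [-1.4936  0.4859  0.2758  1.5692 -0.1438  1.106  -1.1379]
shift now mm [-697.3117  157.9945  102.2358] after turn [-702.987   129.9854  102.8159] turn [-0.0008 -0.0007 -0.0399]
```

```bash
python3 -m inch '[{"linear":[-35,30,0],"turn":[0,0,0],"grip":1},{"linear":[-35,30,0],"turn":[0,0,0],"grip":1},{"linear":[-35,30,0],"turn":[0,0,0],"grip":1},{"linear":[-35,30,0],"turn":[0,0,0],"grip":1},{"linear":[-45,20,0],"turn":[0,0,0],"grip":1},{"linear":[-48,10,0],"turn":[0,0,0],"grip":1},{"linear":[-48,0,0],"turn":[0,0,0],"grip":1},{"linear":[-48,0,0],"turn":[0,0,0],"grip":1},{"linear":[-48,0,0],"turn":[0,0,0],"grip":1},{"linear":[-48,0,0],"turn":[0,0,0],"grip":1},{"linear":[-48,0,0],"turn":[0,0,0],"grip":1},{"linear":[-48,0,0],"turn":[0,0,0],"grip":1}]' 
python3 go.py 0.4285 -0.058 0.2 4.9
```

```text
t: 3.5
position: [0.4161, 0.1082, 0.3006]
orientation: [-0.002, 0.688, 0.726, 0.004]
force: [1.2, 0.7, -0.1]
width: 1.004
t 3.5 pos [0.4161 0.1082 0.3006] jaw 3.111573726754008 F [ 1.1565  0.6598 -0.1485] w 1.0037432315856034 q [-0.8849  0.0524  0.5154  2.1407 -0.0401  0.9497 -0.2926]
shift now mm [-167.464     3.0356   99.1823] after turn [-166.6557   -1.8088  100.5642] turn [ 0.0037 -0.0083 -0.0312]
```

```bash
python3 -m inch '[{"linear":[-45,0,0],"turn":[0,0,-0.03],"grip":1},{"linear":[-45,0,0],"turn":[0,0,0],"grip":1},{"linear":[-40,0,0],"turn":[0,0,0],"grip":1},{"linear":[-30,0,40],"turn":[0,0,0],"grip":1},{"linear":[-4,0,40],"turn":[0,0,0],"grip":1},{"linear":[0,0,20],"turn":[0,0,0],"grip":1},{"linear":[0,0,0],"turn":[0,0,0],"grip":1}]' 
python3 go.py 0.4285 -0.058 0.087 4.9
```

```text
t: 4.2
position: [0.4307, -0.0679, 0.2012]
orientation: [0.002, 0.681, 0.733, 0.01]
force: [-0.8, -0.2, -0.3]
width: 1.0
t 4.2 pos [ 0.4307 -0.0679  0.2012] jaw 4.221545485290755 F [-0.8066 -0.1854 -0.2974] w 0.999844796980729 q [-0.5542  0.2605  0.6688  2.2423 -0.2734  0.6959  0.3811]
shift now mm [  8.804   -3.4638 114.229 ] after turn [ 10.0481  -1.3285 114.1711] turn [ 0.0177 -0.0106 -0.0117]
```

```bash
python3 -m inch '[{"linear":[9,-2,20],"turn":[0.018,-0.01,-0.012],"grip":1},{"linear":[0,0,35],"turn":[0,0,0],"grip":1},{"linear":[0,0,30],"turn":[0,0,0],"grip":1},{"linear":[0,0,0],"turn":[0,0,0],"grip":1}]' 
python3 go.py 0.4285 -0.058 0.087 4.9
```

```text
t: 4.6
position: [0.4326, -0.057, 0.118]
orientation: [0.001, 0.675, 0.738, 0.003]
force: [-0.6, -0.0, -0.1]
width: 0.999
t 4.6 pos [ 0.4326 -0.057   0.118 ] jaw 5.077750712875912 F [-0.56   -0.0097 -0.1024] w 0.9994423228905357 q [-0.4422  0.4368  0.523   2.2833 -0.4535  0.5114  0.5284]
shift now mm [-0.7402 -4.3745 31.0062] after turn [-0.6809 -4.1574 31.0374] turn [ 0.0069 -0.0023  0.0031]
```

```bash
python3 -m inch '[{"linear":[0,-4,16],"turn":[0.006,0,0],"grip":1},{"linear":[0,0,15],"turn":[0,0,0],"grip":1},{"linear":[0,0,0],"turn":[0,0,0],"grip":-1},{"linear":[0,0,0],"turn":[0,0,0],"grip":-1},{"linear":[0,0,0],"turn":[0,0,0],"grip":-1},{"linear":[0,0,0],"turn":[0,0,0],"grip":-1},{"linear":[0,0,0],"turn":[0,0,0],"grip":-1},{"linear":[0,0,0],"turn":[0,0,0],"grip":-1}]' 25
python3 go.py 0.4285 -0.058 0.26 4.9
```

```text
t: 5.4
position: [0.4351, -0.0556, 0.0964]
orientation: [0.003, 0.674, 0.739, 0.007]
force: [0.0, -0.4, -2.5]
width: 0.59
t 5.4 pos [ 0.4351 -0.0556  0.0964] jaw 5.225212193091078 F [ 0.0084 -0.4205 -2.5179] w 0.5902265296259459 q [-0.395   0.4796  0.4663  2.2874 -0.5076  0.4563  0.5764]
shift now mm [  -0.8915   -4.4684 -163.671 ] after turn [  -1.7893   -6.8215 -163.5825] turn [ 0.0144 -0.0053  0.0057]
```

```bash
python3 -m inch '[{"linear":[0,0,-15],"turn":[0,0,0],"grip":-1},{"linear":[0,0,-25],"turn":[0,0,0],"grip":-1},{"linear":[0,0,-40],"turn":[0,0,0],"grip":-1},{"linear":[0,0,-40],"turn":[0,0,0],"grip":-1},{"linear":[0,5,-40],"turn":[0,0,0],"grip":-1},{"linear":[0,0,0],"turn":[0,0,0],"grip":-1}]' 
python3 go.py 0.5663 0.1354 0.26 99.8
python3 - <<'E'
from h import *
im=bot.get_image('scene'); save(im,'lift.png',(200,100,500,300),2)
E
```

```text
t: 6.0
position: [0.4369, -0.057, 0.2611]
orientation: [0.001, 0.675, 0.738, 0.005]
force: [0.4, 0.0, -1.9]
width: 0.593
t 6.0 pos [ 0.4369 -0.057   0.2611] jaw 5.1092047259158475 F [ 0.4381  0.0016 -1.8662] w 0.5929979403253556 q [-0.6862  0.1545  0.7574  2.1759 -0.1486  0.8506  0.252 ]
shift now mm [180.065  146.0114   3.1063] after turn [-160.2633  167.5318    1.0603] turn [ 0.0102  0.0039 -1.6526]
```

View pics/lift.png

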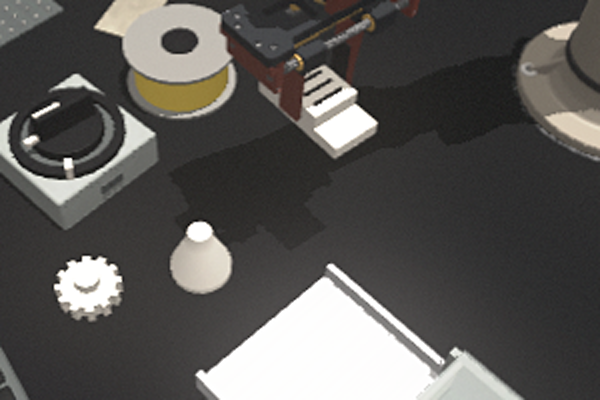

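The scrap hangs level in the jaws (crop ~ (320,110)), with its low step towards the recycler. The gear and cone are untouched.

```bash
python3 -m inch '[{"linear":[20,17,0],"turn":[0,0,0],"grip":-1},{"linear":[40,32,0],"turn":[0,0,0],"grip":-1},{"linear":[40,32,0],"turn":[0,0,0],"grip":-1},{"linear":[40,32,0],"turn":[0,0,0],"grip":-1},{"linear":[30,24,0],"turn":[0,0,0],"grip":-1},{"linear":[10,9,0],"turn":[0,0,0],"grip":-1}]'
python3 -m inch '[{"linear":[0,0,0],"turn":[0,0,0.1],"grip":-1},{"linear":[0,0,0],"turn":[0,0,0.14],"grip":-1},{"linear":[0,0,0],"turn":[0,0,0.14],"grip":-1},{"linear":[0,0,0],"turn":[0,0,0.14],"grip":-1},{"linear":[0,0,0],"turn":[0,0,0.14],"grip":-1},{"linear":[0,0,0],"turn":[0,0,0.14],"grip":-1},{"linear":[0,0,0],"turn":[0,0,0.14],"grip":-1},{"linear":[0,0,0],"turn":[0,0,0.14],"grip":-1},{"linear":[0,0,0],"turn":[0,0,0.14],"grip":-1},{"linear":[0,0,0],"turn":[0,0,0.12],"grip":-1},{"linear":[0,0,0],"turn":[0,0,0.08],"grip":-1},{"linear":[0,0,0],"turn":[0,0,0],"grip":-1}]'
python3 go.py 0.5663 0.1354 0.181 -80.2
```

```text
t: 6.65
position: [0.5621, 0.1385, 0.2505]
orientation: [-0.005, 0.677, 0.736, -0.001]
force: [-0.0, -0.2, -1.3]
width: 0.589
t: 7.85
position: [0.5502, 0.1285, 0.2289]
orientation: [0.004, 0.996, 0.082, -0.021]
force: [0.2, -0.5, -2.3]
width: 0.589
t 7.85 pos [0.5502 0.1285 0.2289] jaw -80.56460681455475 F [ 0.2302 -0.4751 -2.2952] w 0.588826893986674 q [-1.0528  0.5961  1.0008  1.9128 -0.5849  1.0112 -1.1863]
shift now mm [19.0321 -4.3795 47.0923] after turn [17.0171 -4.0867 47.8832] turn [ 0.0037  0.043  -0.0064]
```

```bash
python3 -m inch '[{"linear":[15,-4,0],"turn":[0.004,0.043,-0.006],"grip":-1},{"linear":[2,0,12],"turn":[0,0,0],"grip":-1},{"linear":[0,0,15],"turn":[0,0,0],"grip":-1},{"linear":[0,0,10],"turn":[0,0,0],"grip":-1},{"linear":[0,0,0],"turn":[0,0,0],"grip":-1}]'
python3 go.py 0.5643 0.1354 0.178 -80.2
```

```text
t: 8.35
position: [0.5627, 0.132, 0.1838]
orientation: [0.001, 0.996, 0.087, -0.005]
force: [1.2, 0.8, -1.0]
width: 0.592
t 8.35 pos [0.5627 0.132  0.1838] jaw -80.0254863672461 F [ 1.2434  0.8413 -1.026 ] w 0.5916781546382739 q [-0.9986  0.6516  0.9277  1.9326 -0.6613  0.9079 -1.1285]
shift now mm [ 2.2206 -3.072   5.7439] after turn [ 2.1576 -3.0701  5.7689] turn [0.0015 0.0093 0.003 ]
```

```bash
python3 -m inch '[{"linear":[2,-3,3],"turn":[0,0.01,0],"grip":-1},{"linear":[0,0,2],"turn":[0,0,0],"grip":-1},{"linear":[0,0,0],"turn":[0,0,0],"grip":-1}]'
python3 go.py 0.5643 0.1354 0.1775 -80.2
```

```text
t: 8.65
position: [0.5638, 0.135, 0.1779]
orientation: [0.001, 0.996, 0.087, 0.0]
force: [0.3, 0.4, -1.3]
width: 0.592
t 8.65 pos [0.5638 0.135  0.1779] jaw -80.04015191924881 F [ 0.27    0.3704 -1.3018] w 0.5921708785555813 q [-0.9982  0.6578  0.9193  1.9374 -0.6741  0.8888 -1.1247]
shift now mm [ 0.5596 -0.299   0.3621] after turn [ 0.5588 -0.2999  0.3627] turn [0.0018 0.     0.0028]
```

```bash
python3 -m inch '[{"linear":[0,0,0],"turn":[0,0,0],"grip":0.6},{"linear":[0,0,0],"turn":[0,0,0],"grip":0.6},{"linear":[0,0,0],"turn":[0,0,0],"grip":0.6},{"linear":[0,0,0],"turn":[0,0,0],"grip":0.6},{"linear":[0,0,-20],"turn":[0,0,0],"grip":0.6},{"linear":[0,0,-40],"turn":[0,0,0],"grip":0.6},{"linear":[0,30,-40],"turn":[0,0,0],"grip":0.6},{"linear":[0,45,0],"turn":[0,0,0],"grip":0.6},{"linear":[0,45,0],"turn":[0,0,0],"grip":0.6},{"linear":[0,0,0],"turn":[0,0,0],"grip":0.6}]'
python3 - <<'E'
from h import *
np.set_printoptions(precision=4,suppress=True)
o=np.array([.5512,.2221]);ex=np.array([-.1711,.9853]);ey=np.array([-.9853,-.1711])
for n in('scene','top'):
    im=bot.get_image(n);P=cloud(im);Z=P[...,2];V=P[...,:2]-o;X=V@ex;Y=V@ey
    m=(X>-.16)&(X<.02)&(abs(Y)<.072)&(Z>.088)&(Z<.118)
    (c,s,a)=cv2.minAreaRect(np.c_[X[m],Y[m]].astype(np.float32)); print(n,m.sum(),np.array(c),np.array(s),a,np.percentile(X[m],[1,99]),np.percentile(Z[m],[50,95]))
save(im,'rel.png',(190,130,350,270),4)
E
python3 go.py 0.5512 0.2221 0.3 9.8
```

```text
t: 9.65
position: [0.5869, 0.015, 0.2848]
orientation: [0.001, 0.996, 0.09, 0.003]
force: [0.1, -0.6, -0.7]
width: 0.799
scene 2114 [-0.0868 -0.0014] [0.0529 0.1109] 0.1537591814994812 [-0.1121 -0.0608] [0.1113 0.1138]
top 39 [-0.1098  0.0466] [0.0244 0.0102] 54.5225944519043 [-0.113  -0.0993] [0.1055 0.1123]
t 9.75 pos [0.5866 0.0212 0.2833] jaw -79.31291517256012 F [ 0.4314 -0.0429 -0.3884] w 0.7991761586080851 q [-0.8796  0.5374  1.0334  1.8401 -0.527   1.0665 -1.0267]
shift now mm [   2.4824 -203.9616  -16.6956] after turn [203.9769  -0.7215 -16.6771] turn [ 0.0022 -0.0021 -1.5553]
```

View pics/rel.png

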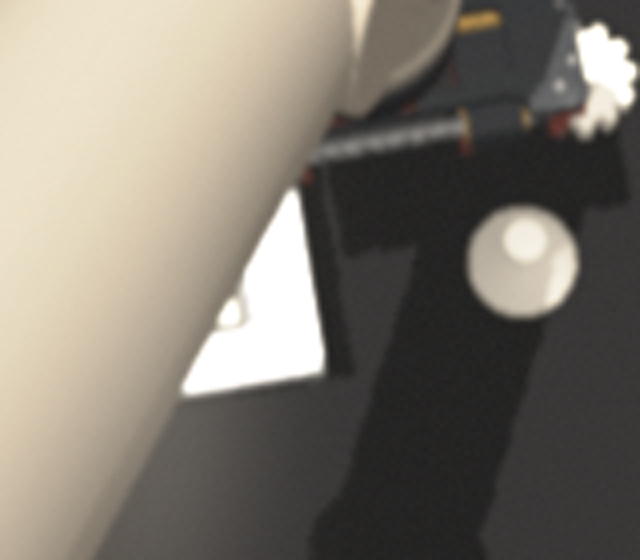

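The scrap lies crosswise on the tray (centre at recycler x = −87 mm, 0.15° skew). The arm hides most of it from the top camera. Next I'll turn the jaws to lie across the push direction.

```bash
python3 -m inch '[{"linear":[0,0,0],"turn":[0,0,-0.1],"grip":0.45},{"linear":[0,0,0],"turn":[0,0,-0.14],"grip":0.45},{"linear":[0,0,0],"turn":[0,0,-0.14],"grip":0.45},{"linear":[0,0,0],"turn":[0,0,-0.14],"grip":0.45},{"linear":[0,0,0],"turn":[0,0,-0.14],"grip":0.45},{"linear":[0,0,0],"turn":[0,0,-0.14],"grip":0.45},{"linear":[0,0,0],"turn":[0,0,-0.14],"grip":0.45},{"linear":[0,0,0],"turn":[0,0,-0.14],"grip":0.45},{"linear":[0,0,0],"turn":[0,0,-0.14],"grip":0.45},{"linear":[0,0,0],"turn":[0,0,-0.14],"grip":0.45},{"linear":[0,0,0],"turn":[0,0,-0.14],"grip":0.45},{"linear":[0,0,0],"turn":[0,0,0],"grip":0.45}]'
python3 go.py 0.5752 0.0842 0.168 9.8
```

```text
t: 10.95
position: [0.5832, 0.0478, 0.2774]
orientation: [-0.005, 0.629, 0.777, -0.001]
force: [-0.8, 0.0, 1.0]
width: 0.725
t 10.95 pos [0.5832 0.0478 0.2774] jaw 12.050635385961927 F [-0.7999  0.0279  1.0189] w 0.7252478994132079 q [-0.652   0.4065  0.6104  1.8287 -0.2798  1.0012  0.2852]
shift now mm [ 36.4231   0.7183 109.691 ] after turn [ 37.1753  -1.6475 109.4283] turn [-0.0084 -0.007   0.0393]
```

```bash
python3 -m inch '[{"linear":[32,0,0],"turn":[-0.008,-0.007,0.039],"grip":0.45},{"linear":[0,0,25],"turn":[0,0,0],"grip":0.45},{"linear":[0,0,30],"turn":[0,0,0],"grip":0.45},{"linear":[0,0,0],"turn":[0,0,0],"grip":0.45}]'
python3 go.py 0.5752 0.0842 0.168 9.8
```

```text
t: 11.35
position: [0.5759, 0.0868, 0.2211]
orientation: [-0.001, 0.648, 0.762, 0.001]
force: [-0.6, 0.3, -0.5]
width: 0.727
t 11.35 pos [0.5759 0.0868 0.2211] jaw 9.27091729919209 F [-0.5664  0.2819 -0.5354] w 0.7270048590860708 q [-0.6968  0.4689  0.5814  1.8891 -0.331   0.879   0.2109]
shift now mm [-2.5681 -1.1425 53.0913] after turn [-2.4415 -1.1371 53.0974] turn [ 0.0005 -0.0022 -0.0092]
```

```bash
python3 -m inch '[{"linear":[-4,-1,20],"turn":[0,0,-0.009],"grip":0.45},{"linear":[0,0,20],"turn":[0,0,0],"grip":0.45},{"linear":[0,0,10],"turn":[0,0,0],"grip":0.45},{"linear":[0,0,0],"turn":[0,0,0],"grip":0.45}]'
python3 go.py 0.5752 0.0842 0.168 9.8
```

```text
t: 11.75
position: [0.577, 0.0857, 0.1726]
orientation: [-0.0, 0.646, 0.763, 0.002]
force: [-0.7, -0.4, 0.7]
width: 0.724
t 11.75 pos [0.577  0.0857 0.1726] jaw 9.48242867393698 F [-0.6736 -0.3569  0.7012] w 0.7243676536781677 q [-0.6592  0.5353  0.5395  1.919  -0.3826  0.7868  0.2581]
shift now mm [-1.206  -2.0264  4.5998] after turn [-1.1836 -2.0216  4.6078] turn [ 0.0025 -0.0024 -0.0055]
```

```bash
python3 -m inch '[{"linear":[0,-2,4],"turn":[0,0,-0.005],"grip":0.45},{"linear":[8,0,0],"turn":[0,0,0],"grip":0.45},{"linear":[12,0,0],"turn":[0,0,0],"grip":0.45},{"linear":[12,0,0],"turn":[0,0,0],"grip":0.45},{"linear":[12,0,0],"turn":[0,0,0],"grip":0.45},{"linear":[12,0,0],"turn":[0,0,0],"grip":0.45},{"linear":[0,0,0],"turn":[0,0,0],"grip":0.45}]'
python3 go.py 0.5545 0.2034 0.169 9.8
```

```text
t: 12.45
position: [0.5663, 0.1474, 0.1724]
orientation: [0.001, 0.644, 0.765, 0.004]
force: [-0.2, 0.7, 0.5]
width: 0.727
t 12.45 pos [0.5663 0.1474 0.1724] jaw 9.783351238073903 F [-0.1853  0.6758  0.5433] w 0.7269446610259859 q [-0.7636  0.5355  0.5366  1.918  -0.3842  0.7813  0.1572]
shift now mm [57.1415 -2.1472  3.6484] after turn [57.1567 -2.1041  3.429 ] turn [ 0.0078 -0.0041 -0.0003]
```

```bash
python3 -m inch '[{"linear":[4,-1,2],"turn":[0.007,-0.004,0],"grip":0.45},{"linear":[10,0,0],"turn":[0,0,0],"grip":0.45},{"linear":[10,0,0],"turn":[0,0,0],"grip":0.45},{"linear":[10,0,0],"turn":[0,0,0],"grip":0.45},{"linear":[0,0,0],"turn":[0,0,0],"grip":0.45}]'
python3 go.py 0.5545 0.2034 0.169 9.8
python3 - <<'E'
from h import *
im=bot.get_image('scene');save(im,'push.png',(280,180,520,380),3)
E
```

```text
t: 12.95
position: [0.5595, 0.1823, 0.1705]
orientation: [0.001, 0.645, 0.764, -0.0]
force: [-0.0, 0.6, -0.8]
width: 0.723
t 12.95 pos [0.5595 0.1823 0.1705] jaw 9.704453049684787 F [-0.0455  0.5764 -0.8363] w 0.7233201601588403 q [-0.8244  0.5466  0.5384  1.9067 -0.3815  0.7904  0.0917]
shift now mm [21.6343 -1.3633  1.4743] after turn [21.6337 -1.3261  1.5168] turn [ 0.0008  0.0019 -0.0017]
```

View pics/push.png

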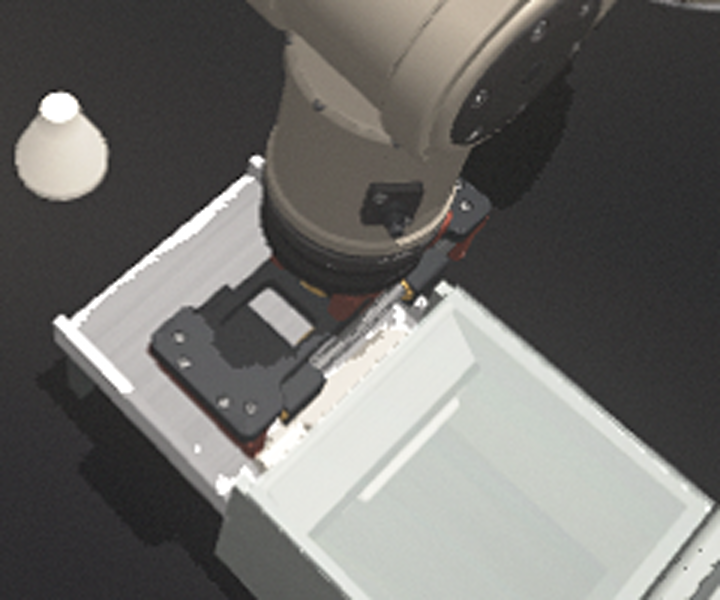

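The scrap is under the flap, whose swung edge shows through the clear roof at (410,450). I'll continue to the sill.

```bash
python3 -m inch '[{"linear":[8,0,0],"turn":[0,0,0],"grip":0.45},{"linear":[8,0,0],"turn":[0,0,0],"grip":0.45},{"linear":[6,0,0],"turn":[0,0,0],"grip":0.45},{"linear":[0,0,0],"turn":[0,0,0],"grip":0.45},{"linear":[0,0,0],"turn":[0,0,0],"grip":0.45}]'
python3 go.py 0.5545 0.2034 0.169 9.8
python3 - <<'E'
from h import *
im=bot.get_image('scene');save(im,'push2.png',(330,220,530,380),3)
E
```

```text
t: 13.5
position: [0.5552, 0.2055, 0.1703]
orientation: [0.001, 0.645, 0.764, -0.0]
force: [0.2, -0.2, 0.3]
width: 0.724
t 13.5 pos [0.5552 0.2055 0.1703] jaw 9.670672032734304 F [ 0.2355 -0.1695  0.2963] w 0.7242593335571059 q [-0.8609  0.5522  0.5375  1.8978 -0.3834  0.7949  0.0528]
shift now mm [-1.9025 -1.0582  1.2751] after turn [-1.9022 -1.0622  1.2722] turn [ 0.0002  0.0016 -0.0023]
```

View pics/push2.png

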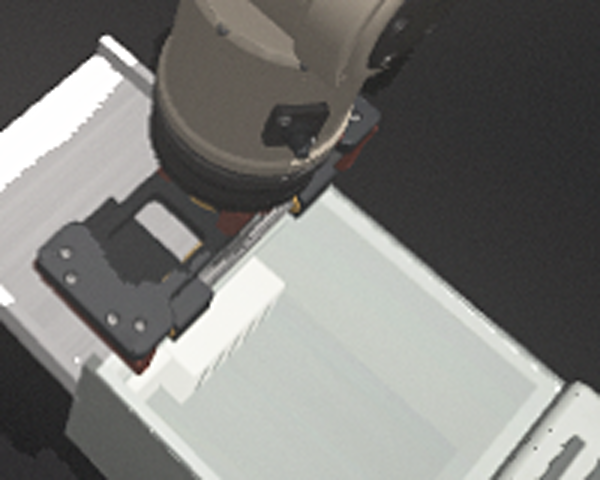

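```bash
python3 -m inch '[{"linear":[2,0,0],"turn":[0,0,0],"grip":0.45},{"linear":[0,0,0],"turn":[0,0,0],"grip":0.45},{"linear":[0,0,0],"turn":[0,0,0],"grip":0.45},{"linear":[-20,0,0],"turn":[0,0,0],"grip":0.45},{"linear":[-40,0,0],"turn":[0,0,0],"grip":0.45},{"linear":[-45,0,-20],"turn":[0,0,0],"grip":0.45},{"linear":[-40,0,-40],"turn":[0,0,0],"grip":0.45},{"linear":[-40,0,-40],"turn":[0,0,0],"grip":0.45},{"linear":[-40,0,0],"turn":[0,0,0],"grip":0.45},{"linear":[-40,0,0],"turn":[0,0,0],"grip":0.45}]'
python3 go.py 0.6165 -0.2544 0.25 -82.7
python3 - <<'E'
from h import *
im=bot.get_image('scene');save(im,'a.png',(300,220,560,400),3)
im=bot.get_image('top');save(im,'b.png',(60,140,280,260),3)
a=cv2.imread('pics/a.png');b=cv2.imread('pics/b.png')
a=cv2.resize(a,(433,300));b=cv2.resize(b,(550,300))
cv2.imwrite('pics/fed.png',np.vstack([cv2.copyMakeBorder(a,0,0,0,117,0),b]))
E
```

```text
t: 14.55
position: [0.6005, -0.0456, 0.2654]
orientation: [-0.001, 0.64, 0.769, 0.001]
force: [-0.1, 0.2, -1.6]
width: 0.726
t 14.55 pos [ 0.6005 -0.0456  0.2654] jaw 10.467238419242415 F [-0.0837  0.1634 -1.6347] w 0.7256218454926145 q [-0.4896  0.4503  0.6193  1.8054 -0.3107  0.9844  0.4397]
shift now mm [-208.2699  -22.1647   14.9331] after turn [-10.6225 209.1448  15.3701] turn [-0.0015 -0.0018  1.6261]
```

View pics/fed.png

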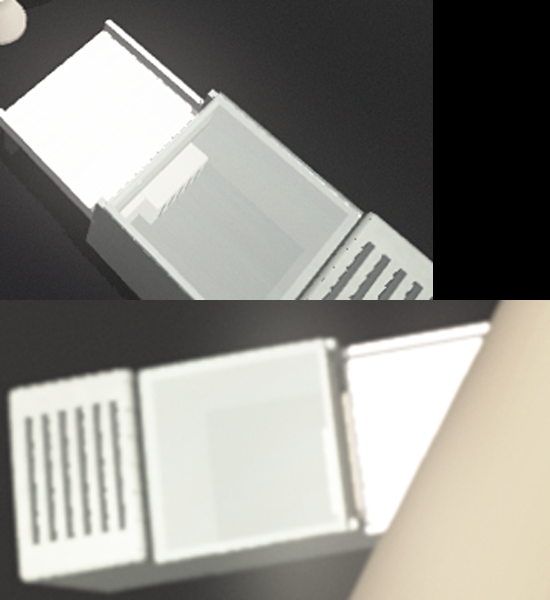

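Run:
```python
from h import *
np.set_printoptions(precision=3,suppress=True)
o=np.array([.5512,.2221]);ex=np.array([-.1711,.9853]);ey=np.array([-.9853,-.1711])
im=bot.get_image('scene')
for nm,c in(('back-right top',(190,143)),('right lower',(208,157)),('left lowest',(150,222)),('left',(130,210))):
    p=(300+c[0]/1.665,220+c[1]/1.667)
    for z in(.01,.04,.06,.08,.11):
        w=world(im,p,z)[0,:2]-o; print(nm,z,w@ex,w@ey)
im=bot.get_image('top');P=cloud(im);V=P[...,:2]-o;X=V@ex;Y=V@ey
for lo in range(-20,6,4):
    m=(X>lo/1e3)&(X<lo/1e3+.004)&(abs(Y)<.06); print(lo,m.sum(),np.percentile(P[m][:,2],[5,50,95]) if m.any() else '')
a=im; im=bot.get_image('scene');P=cloud(im);V=P[...,:2]-o;X=V@ex;Y=V@ey
m=(X>-.03)&(X<-.0)&(abs(Y)<.06)&(P[...,2]<.128);print(np.percentile(P[m][:,2],[5,50,95,100]))
for yy in(0,):print(proj(im,[[*(o+0*ex),.125],[*(o+0*ex),.082],[*(o+.04*ex),.1]]))
```

```text
back-right top 0.01 -0.005768702677796387 0.07743053485389484
back-right top 0.04 -0.0018696178985668967 0.06343718350836752
back-right top 0.06 0.0007297719542527278 0.05410828261134939
back-right top 0.08 0.0033291618070723636 0.04477938171433129
back-right top 0.11 0.007228246586301819 0.03078603036880393
right lower 0.01 0.018453641997447534 0.07940965871551067
right lower 0.04 0.021365704175512472 0.06533566117292401
right lower 0.06 0.023307078960889047 0.055952996144533036
right lower 0.08 0.02524845374626567 0.046570331116142005
right lower 0.11 0.02816051592433059 0.03249633357355541
left lowest 0.01 0.021836127328394305 -0.02165989462151506
left lowest 0.04 0.02461035852789321 -0.031615466191276434
left lowest 0.06 0.026459845994225798 -0.038252513904450614
left lowest 0.08 0.028309333460558417 -0.044889561617624904
left lowest 0.11 0.031083564660057343 -0.05484513318738618
left 0.01 -0.001020702907058153 -0.027784557387853015
left 0.04 0.002684908319264904 -0.0374905585441827
left 0.06 0.005155315803480268 -0.043961225981735755
left 0.08 0.007625723287695636 -0.050431893419288804
left 0.11 0.011331334514018718 -0.06013789457561849
-20 94 [0.077 0.079 0.082]
-16 95 [0.077 0.079 0.082]
-12 73 [0.076 0.079 0.081]
-8 52 [0.061 0.13  0.134]
-4 427 [0.058 0.101 0.134]
0 153 [0.057 0.131 0.135]
4 108 [0.13  0.132 0.135]
[0.078 0.08  0.082 0.084]
[[399.866 311.495]
 [395.444 321.379]
 [416.463 335.279]]
```

The scrap stands on its front face on the chamber floor. Its rear face reads z ≈ 0.06 m through the gap, below the flap's lower edge, and the flap hangs at x ≈ 0, shut. Now the knob.

```bash
python3 -m inch '[{"linear":[-30,-4,-10],"turn":[0,0,0],"grip":1},{"linear":[-45,-5,0],"turn":[0,0,0],"grip":1},{"linear":[-45,-5,0],"turn":[0,0,0],"grip":1},{"linear":[-45,-5,0],"turn":[0,0,0],"grip":1},{"linear":[-30,-4,0],"turn":[0,0,0],"grip":1},{"linear":[0,0,0],"turn":[0,0,0],"grip":1}]'
python3 -m inch '[{"linear":[0,0,0],"turn":[0,0,0.14],"grip":1},{"linear":[0,0,0],"turn":[0,0,0.14],"grip":1},{"linear":[0,0,0],"turn":[0,0,0.14],"grip":1},{"linear":[0,0,0],"turn":[0,0,0.14],"grip":1},{"linear":[0,0,0],"turn":[0,0,0.14],"grip":1},{"linear":[0,0,0],"turn":[0,0,0.14],"grip":1},{"linear":[0,0,0],"turn":[0,0,0.14],"grip":1},{"linear":[0,0,0],"turn":[0,0,0.14],"grip":1},{"linear":[0,0,0],"turn":[0,0,0.14],"grip":1},{"linear":[0,0,0],"turn":[0,0,0.14],"grip":1},{"linear":[0,0,0],"turn":[0,0,0.14],"grip":1},{"linear":[0,0,0],"turn":[0,0,0],"grip":1}]'
python3 go.py 0.6165 -0.2544 0.2 -82.7
```

```text
t: 15.4
position: [0.6181, -0.2282, 0.2693]
orientation: [-0.006, 0.63, 0.777, 0.001]
force: [-0.9, -0.7, -0.1]
width: 1.003
t: 16.6
position: [0.6258, -0.1875, 0.2599]
orientation: [-0.018, 0.994, 0.11, -0.007]
force: [-0.4, 0.3, -0.1]
width: 1.0
t 16.6 pos [ 0.6258 -0.1875  0.2599] jaw -77.38597835077465 F [-0.3631  0.2927 -0.1207] w 1.0001804398637468 q [-0.429   0.6961  0.9905  1.6788 -0.6503  1.1607 -0.6006]
shift now mm [-23.0898  65.4401  57.7893] after turn [-17.7611  65.1731  59.9346] turn [-0.0368  0.0127  0.0929]
```

```bash
python3 -m inch '[{"linear":[-12,40,0],"turn":[-0.036,0.012,0.09],"grip":0.2},{"linear":[-8,25,0],"turn":[0,0,0],"grip":0.2},{"linear":[0,0,20],"turn":[0,0,0],"grip":0.2},{"linear":[0,0,20],"turn":[0,0,0],"grip":0.2},{"linear":[0,0,0],"turn":[0,0,0],"grip":0.2}]'
python3 go.py 0.6165 -0.2544 0.153 -82.7
```

```text
t: 17.1
position: [0.6219, -0.2446, 0.2148]
orientation: [-0.003, 0.997, 0.081, -0.001]
force: [-0.8, -0.3, -0.7]
width: 0.613
t 17.1 pos [ 0.6219 -0.2446  0.2148] jaw -80.71639287976069 F [-0.8382 -0.2631 -0.6838] w 0.6125854352725022 q [-0.3257  0.7602  0.958   1.6911 -0.7016  1.0758 -0.5491]
shift now mm [-6.9199  9.2531 61.6999] after turn [-6.6438  9.068  61.7578] turn [-0.0068  0.0007  0.0346]
```

```bash
python3 -m inch '[{"linear":[-6,9,10],"turn":[-0.006,0,0.034],"grip":0.2},{"linear":[0,0,10],"turn":[0,0,0],"grip":0.2},{"linear":[0,0,0],"turn":[0,0,0],"grip":0.2}]'
python3 go.py 0.6165 -0.2544 0.153 -82.7
```

```text
t: 17.4
position: [0.6184, -0.2522, 0.1941]
orientation: [-0.001, 0.998, 0.067, 0.0]
force: [-0.5, -0.2, 0.2]
width: 0.598
t 17.4 pos [ 0.6184 -0.2522  0.1941] jaw -82.37065885687001 F [-0.5062 -0.1512  0.1922] w 0.5981931542154924 q [-0.3086  0.7836  0.9458  1.7081 -0.7273  1.0415 -0.5472]
shift now mm [-2.1892  1.9655 41.0707] after turn [-2.1584  1.9015 41.0754] turn [-0.0019 -0.0005  0.0057]
```

```bash
python3 -m inch '[{"linear":[-2,2,14],"turn":[0,0,0.005],"grip":0.2},{"linear":[0,0,14],"turn":[0,0,0],"grip":0.2},{"linear":[0,0,12],"turn":[0,0,0],"grip":0.2},{"linear":[0,0,0],"turn":[0,0,0],"grip":0.2},{"linear":[0,0,0],"turn":[0,0,0],"grip":-1},{"linear":[0,0,0],"turn":[0,0,0],"grip":-1},{"linear":[0,0,0],"turn":[0,0,0],"grip":-1},{"linear":[0,0,0],"turn":[0,0,0],"grip":-1},{"linear":[0,0,0],"turn":[0,0,0],"grip":-1},{"linear":[0,0,0],"turn":[0,0,0],"grip":-1}]' 20
python3 go.py 0.6165 -0.2544 0.153 -23.7
```

```text
t: 18.4
position: [0.6175, -0.256, 0.1517]
orientation: [0.001, 0.998, 0.064, 0.001]
force: [0.6, 1.5, -2.1]
width: 0.205
t 18.4 pos [ 0.6175 -0.256   0.1517] jaw -82.64673029262441 F [ 0.6132  1.5115 -2.0875] w 0.2054451522939553 q [-0.2803  0.8287  0.9025  1.7315 -0.7737  0.9745 -0.5154]
shift now mm [-0.7356 -1.7189 -1.3343] after turn [ 1.0937 -1.5214 -1.3286] turn [ 0.0033 -0.0014 -1.0288]
```

```bash
python3 -m inch '[{"linear":[0,0,0],"turn":[0,0,-0.05],"grip":-1},{"linear":[0,0,0],"turn":[0,0,-0.05],"grip":-1},{"linear":[0,0,0],"turn":[0,0,-0.05],"grip":-1},{"linear":[0,0,0],"turn":[0,0,0],"grip":-1}]'
python3 go.py 0.6170 -0.2555 0.152 -23.7
```

```text
t: 18.8
position: [0.6175, -0.256, 0.1517]
orientation: [0.001, 0.99, 0.141, 0.001]
force: [1.3, -1.1, -3.0]
width: 0.204
t 18.8 pos [ 0.6175 -0.256   0.1517] jaw -73.77132854503324 F [ 1.317  -1.1002 -3.0086] w 0.20373110598321117 q [-0.2621  0.8103  0.8668  1.7304 -0.7406  0.9579 -0.386 ]
shift now mm [-0.31   -0.5628 -0.3232] after turn [ 0.2327 -0.6001 -0.3211] turn [ 0.0034 -0.0012 -0.8739]
```

Precise, with low forces. I'll continue the turn.

```bash
python3 -m inch '[{"linear":[0,0,0],"turn":[0,0,-0.06],"grip":-1},{"linear":[0,0,0],"turn":[0,0,-0.06],"grip":-1},{"linear":[0,0,0],"turn":[0,0,-0.06],"grip":-1},{"linear":[0,0,0],"turn":[0,0,-0.06],"grip":-1},{"linear":[0,0,0],"turn":[0,0,-0.06],"grip":-1},{"linear":[0,0,0],"turn":[0,0,-0.06],"grip":-1},{"linear":[0,0,0],"turn":[0,0,-0.06],"grip":-1},{"linear":[0,0,0],"turn":[0,0,-0.06],"grip":-1},{"linear":[0,0,0],"turn":[0,0,-0.06],"grip":-1},{"linear":[0,0,0],"turn":[0,0,0],"grip":-1}]'
python3 go.py 0.6170 -0.2555 0.152 -23.7
```

```text
t: 19.8
position: [0.6174, -0.2559, 0.1517]
orientation: [0.001, 0.915, 0.403, 0.001]
force: [1.2, -0.6, -2.0]
width: 0.203
t 19.8 pos [ 0.6174 -0.2559  0.1517] jaw -42.50850962902165 F [ 1.2087 -0.5964 -1.996 ] w 0.20286827912168764 q [-0.1902  0.7526  0.7364  1.7257 -0.6212  0.9079  0.0657]
shift now mm [ 0.0284 -0.6074 -0.3331] after turn [ 0.2228 -0.5669 -0.3311] turn [ 0.0033 -0.0002 -0.3283]
```

```bash
python3 -m inch '[{"linear":[0,0,0],"turn":[0,0,-0.06],"grip":-1},{"linear":[0,0,0],"turn":[0,0,-0.06],"grip":-1},{"linear":[0,0,0],"turn":[0,0,-0.06],"grip":-1},{"linear":[0,0,0],"turn":[0,0,-0.06],"grip":-1},{"linear":[0,0,0],"turn":[0,0,-0.06],"grip":-1},{"linear":[0,0,0],"turn":[0,0,-0.02],"grip":-1},{"linear":[0,0,0],"turn":[0,0,0],"grip":-1}]'
python3 go.py 0.6170 -0.2555 0.152 -23.5
python3 -m inch '[{"linear":[0,0,0],"turn":[0,0,0],"grip":0.1},{"linear":[0,0,0],"turn":[0,0,0],"grip":0.1},{"linear":[0,0,0],"turn":[0,0,0],"grip":0.1},{"linear":[0,0,0],"turn":[0,0,0],"grip":0.1},{"linear":[0,0,-25],"turn":[0,0,0],"grip":0.1},{"linear":[0,0,-40],"turn":[0,0,0],"grip":0.1},{"linear":[45,0,-20],"turn":[0,0,0],"grip":0.1},{"linear":[45,0,0],"turn":[0,0,0],"grip":0.1},{"linear":[45,0,0],"turn":[0,0,0],"grip":0.1},{"linear":[45,0,0],"turn":[0,0,0],"grip":0.1},{"linear":[45,0,0],"turn":[0,0,0],"grip":0.1},{"linear":[0,0,0],"turn":[0,0,0],"grip":0.1}]'
cat > knob.py <<'E'
from h import *
np.set_printoptions(precision=4,suppress=True)
for n,c in(('scene',[.6172,-.2547]),('top',[.6161,-.2542])):
    im=bot.get_image(n);P=cloud(im);Z=P[...,2];V=P[...,:2]-np.array(c);rr=np.hypot(V[...,0],V[...,1])
    g=im['color'].astype(int).min(2)
    k,lab,st,cen=cv2.connectedComponentsWithStats(((rr<.075)&(g>140)&(Z>.056)).astype(np.uint8))
    for i in range(1,k):
        if st[i,4]<6: continue
        z=np.nanmedian(Z[lab==i]); w=world(im,cen[i],.1 if z>.09 else .07)[0,:2]-c;d=V[lab==i].mean(0)
        print(n,cen[i],st[i,4],'z',z,'plane ang',np.degrees(np.arctan2(w[1],w[0])),np.hypot(*w),'cloud ang',np.degrees(np.arctan2(d[1],d[0])),np.hypot(*d))
    b=(rr<.05)&(Z>.094);q=V[b];
    if len(q)>5:
        v=np.linalg.svd(q-q.mean(0),full_matrices=False)[2];print(n,'bar',q.mean(0),np.degrees(np.arctan2(v[0,1],v[0,0])),len(q))
    u=proj(im,[[.6166,-.2544,.07]])[0].astype(int)
    cv2.imwrite(f'pics/k_{n}.png',cv2.resize(im['color'][u[1]-40:u[1]+40,u[0]-40:u[0]+40,::-1],(400,400),interpolation=cv2.INTER_CUBIC))
cv2.imwrite('pics/k.png',np.hstack([cv2.imread('pics/k_top.png'),cv2.imread('pics/k_scene.png')]))
E
python3 knob.py
```

```text
t: 20.5
position: [0.6175, -0.2559, 0.1517]
orientation: [0.001, 0.841, 0.541, 0.001]
force: [1.7, -0.9, -2.5]
width: 0.202
t 20.5 pos [ 0.6175 -0.2559  0.1517] jaw -24.559697374822115 F [ 1.6565 -0.9363 -2.4621] w 0.20195063378403963 q [-0.1441  0.7246  0.6588  1.7222 -0.5511  0.8853  0.3225]
shift now mm [ 0.1962 -0.5901 -0.3182] after turn [ 0.2072 -0.5872 -0.3166] turn [ 0.0027  0.0004 -0.0185]
t: 21.7
position: [0.7153, -0.0465, 0.2416]
orientation: [0.001, 0.845, 0.535, 0.001]
force: [0.0, 0.2, -0.6]
width: 0.547
top [388.2029 160.2029] 69 z 0.0687938400408593 plane ang 66.3041813361796 0.049674569187477396 cloud ang 65.35887907823752 0.049554716305775244
top [404.371  161.2419] 62 z 0.09978137110664605 plane ang 60.88725389637594 0.017558834025682517 cloud ang 60.53118649610242 0.017540894318128566
top [429.1667 186.1667] 6 z 0.0575949659222989 plane ang -132.3370399249661 0.06235390085228352 cloud ang -128.1869009673032 0.06341594561774329
top [416.5    195.3333] 6 z 0.057850406622262374 plane ang -166.33557273037022 0.06492846430063852 cloud ang -162.90278572867518 0.06341286463170755
top bar [-0.0012 -0.    ] 65.20711806912716 240
```

View pics/k.png

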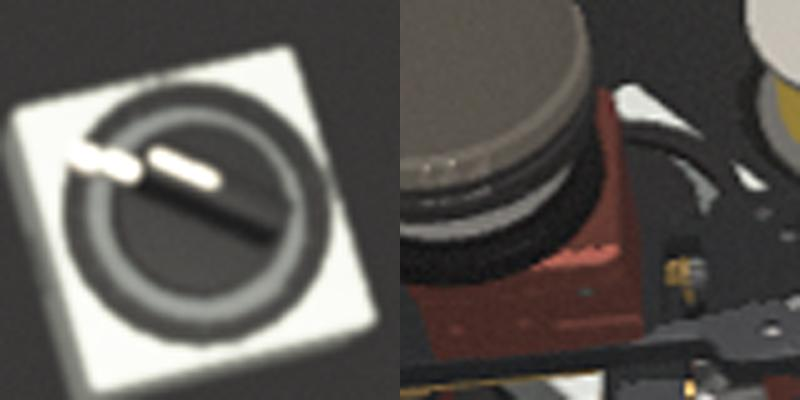

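The top view shows the bar line, pointer and tab in a row. The gripper blocks the scene camera, so I'll move it aside and check from both.

```bash
python3 -m inch '[{"linear":[-15,-35,-10],"turn":[0,0,0],"grip":0.1},{"linear":[-18,-40,-10],"turn":[0,0,0],"grip":0.1},{"linear":[-18,-40,-10],"turn":[0,0,0],"grip":0.1},{"linear":[-18,-40,-10],"turn":[0,0,0],"grip":0.1},{"linear":[-14,-30,0],"turn":[0,0,0],"grip":0.1},{"linear":[0,0,0],"turn":[0,0,0],"grip":0.1},{"linear":[0,0,0],"turn":[0,0,0],"grip":0.1}]'
python3 knob.py
python3 - <<'E'
from h import *
# predicted tab/pointer pixels for comparison: subpixel weighted centroids per camera, angle vs pointer about pod centre
for n in('scene','top'):
    im=bot.get_image(n);P=cloud(im);Z=P[...,2]
    for nm,c,R,z in(('gear',(.6807,-.0887),.05,.006),('cone',(.566,-.052),.05,.006)):
        m=(np.hypot(P[...,0]-c[0],P[...,1]-c[1])<R)&(Z>z)&(Z<.09);print(n,nm,m.sum(),np.nanmean(P[m],0) if m.any() else '',np.array(cv2.minAreaRect(P[m][:,:2].astype(np.float32))[0]) if m.any() else '')
E
```

```text
t: 22.5
position: [0.4961, -0.0616, 0.2802]
orientation: [0.002, 0.853, 0.523, -0.002]
force: [1.0, -0.1, 1.0]
width: 0.55
scene [230. 157.] 33 z 0.10165159776117239 plane ang 64.00204966830104 0.01662299455889392 cloud ang 64.90814505759523 0.018260618403758838
scene [233.1739 178.087 ] 46 z 0.07015855835225929 plane ang 66.25733697366049 0.04974902223153035 cloud ang 66.08771481454468 0.048688889526954375
scene bar [0.0005 0.0047] 65.15738881835533 218
top [392.1667 161.2333] 30 z 0.07121421318388205 plane ang 64.37804452097991 0.04037432038714474 cloud ang 64.73559550773895 0.040423126874608015
top [404.4167 161.3333] 60 z 0.09953613476623185 plane ang 61.35242698613753 0.017376993630242563 cloud ang 61.008117496990565 0.01735967443236463
top bar [-0.0013 -0.0002] 64.81721126217018 244
scene gear 723 [ 0.68323901 -0.08385055  0.02160078] [ 0.6817593  -0.08845481]
scene cone 761 [ 0.57669575 -0.0412961   0.03766945] [ 0.57598078 -0.04509359]
top gear 0  
top cone 0
```

View pics/k.png

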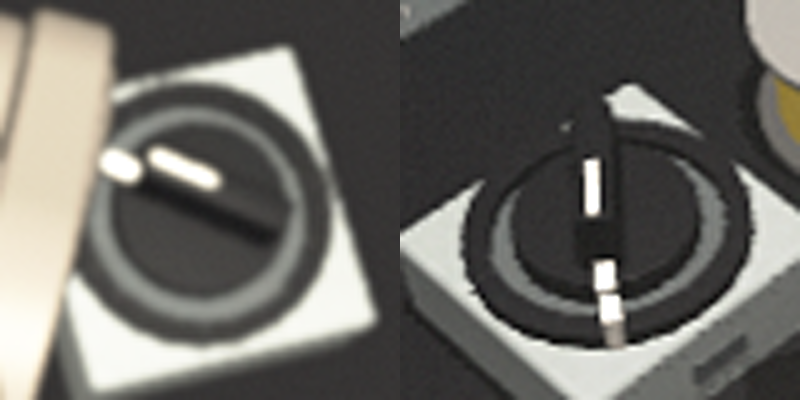

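Run:
```python
from h import *
o=np.array([.5512,.2221]);ex=np.array([-.1711,.9853]);ey=np.array([-.9853,-.1711])
im=bot.get_image('top');P=cloud(im);V=P[...,:2]-o;X=V@ex;Y=V@ey;Z=P[...,2]
for z in(.055,.065,.082,.09,.1,.11,.12):
    m=(abs(Y)<.06)&(X>-.012)&(X<.05)&(Z>z)&(Z<z+.01)&(Z<.126);print(z,m.sum(),X[m].mean().round(4) if m.any() else '')
m=(abs(Y)<.07)&(X>-.14)&(X<-.015);print('tray z',np.percentile(Z[m],[1,50,99]),m.sum())
save(im,'fin.png',(190,130,290,250),5)
print(bot.read_state()['force'])
```

```text
0.055 127 -0.0012
0.065 0 
0.082 82 -0.0033
0.09 61 -0.0024
0.1 59 -0.0024
0.11 46 -0.0025
0.12 4 -0.0036
tray z [0.07556771 0.07937935 0.08304312] 3421
[0.29416909 0.14725962 0.15425044]
```

View pics/fin.png

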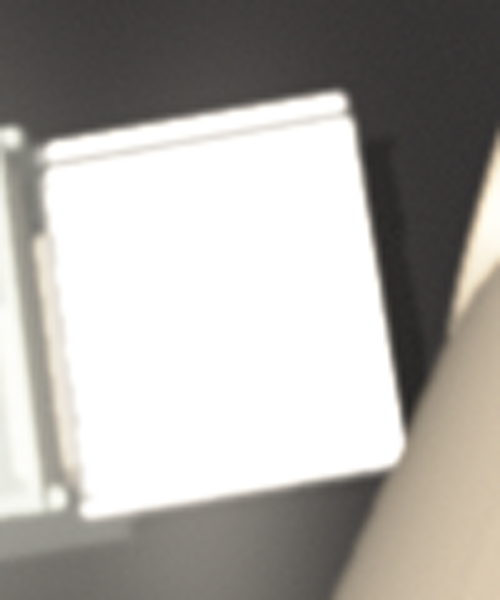

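The tray is empty. The flap is vertical at x ≈ −3 mm for all heights from 0.08 to 0.12 m, so it is shut. The scrap lies below it at z ≈ 0.06. I'm handing the job in.

```bash
python3 -c "
from plant import bot
print(bot.sign_off())"
```

```text
the job is handed in; nothing more can be done
None
```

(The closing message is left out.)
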